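Find the jar lid that rocks and push it home

ROBOT

A 6-joint arm with a two-finger parallel gripper is mounted at the origin on the work surface. World frame = base frame: x ahead of the robot, y to its left, z up, the work surface at z = 0. Lengths are in mm, angles in rad, forces in N, time in s.
With the tool pointing down it reaches from about 325 to 900 mm from the base axis. Payload 6.1 kg.
Tool frame: the origin (TCP) lies at the very end of the fingers, on their centre line; the grasp point (between the pads) lies 19 mm behind it; z points along the fingers, y is the direction in which the jaws open and shut (so a half turn about z gives the same grasp; the last joint's range is limited). The gripper opens to 87 mm and grips with 3 to 60 N. Pads are 19 mm wide; open, the fingers measure 117 mm over their backs; the gripper's body (75 mm by 190 mm) begins 51 mm behind the grasp point.
Start: joints at [-0.126, 0.22, 1.526, -0, 1.395, -0.126], TCP at [624.993, -0.003, 222.538] pointing down, gripper open.
Joint ranges: [-2.98, 2.98], [-0.91, 2.08], [0.09, 2.57], [-1.24, 4.39], [0.2, 2.65], [-2.68, 2.68]. Speed limits (rad/s): [2.57, 2.57, 3.01, 3.14, 3.14, 3.14].

INTERFACE

Orientations are given as a rotation vector (axis times angle).
In Python, from bench import env, imaging gives the robot as it stands.
- The arm moves only by the tool move_arm, never from a script. Its argument "rows" is text: rows parted by semicolons, each of 5 numbers parted by spaces: the opening, from 0 (shut) to 1 (fully open), then the shift along the world's x, y, z in mm, then the turn about the world's z in degrees. A call has 1 to 5 rows; each row shifts and turns the commanded pose from where the row before left it; what a row does not reach is not made up. A row lasts 1/12 s, in which the tool goes at most 41.7 mm and 7.16 degrees, less where a joint would pass 70% of its speed; a pose out of reach is approached as far as the arm can. A call with a gripper value outside its range is refused whole. The fingers move at their own pace and stop on an object; the grip force is fixed at half the most. Time passes only in rows, so rows that do not move let the fingers close. It gives the time, the measured TCP pose, the force and the opening at its end, in the units of the state.
- env.get_obs(): the state, without advancing time (a new reading comes with each control period).
- imaging.capture(name): name is "scene" or "side" or "wrist"; returns the picture (384x512x3 uint8, red, green, blue); there is no depth.
- imaging.camera_info(name): a dict with "mtx" (3x3 intrinsics, pixels), "view" (4x4, takes a point from world to camera coordinates). Camera axes: x right, y down, z forward; pixel columns grow to the right and rows downward; lengths in mm; the calibration is good to about 2 mm. A picture is of the moment at which its call begins: read the wrist's pose just before it. camera_info takes no time and is no camera call; for the wrist camera it gives the pose at the moment of the call.
- env.job_done(): hands the job in, once; it reports no verdict.
The state is a dict: "t": time; "joints": joint angles; "qvel": joint speeds; "joint_torque": joint torques, N m; "tcp_pos": TCP position; "tcp_rot": TCP orientation; "contact_force": force on the tool from outside, world axes, zero at the start; "wrist_torque": the same for the moment, N m; "finger_gap": opening from 0.0 (shut) to 1.0 (fully open).
Only numpy, scipy, OpenCV 4.12 (cv2) and the standard library are available. Lean on these libraries where they do the work, as an engineer would, in place of code of your own. Each camera call takes 0.05 s, during which the arm holds its last target.

TASK

One of the four lidded jars was not closed properly. Press with the fingertips on the edge of one lid after another until you find the one that rocks, then push that lid straight down until it sits home, level on the rim all round. Do not force the knobs of the lids that are sound, pull nothing up, and leave the bottle, weight, cup, bowl and tools standing where they are.

Things in the scene. Friction and masses are not known exactly. Their poses are not given: they have to be found in the camera images.
- knob1 (a point): Wooden knob fixed on the middle of lid1, 28 mm in diameter, 22 mm tall. This point: middle of its top. The four jars stand in a loose row across the table. They are hand-thrown and differ in height by up to 10 mm, so a knob's height (105 to 125 mm) does not tell if its lid is home.
- knob2 (a point): The same on another of the four jars; the numbers do not tell the places, nor which lid is loose. The loose lid's knob gives way at 8 to 12 N straight down: the lid slides the 5 mm down until it meets the rim, and stays. A stop at 20 N, or 7 mm below first touch, is ample.
- knob3 (a point): The same on another of the four jars; the numbers do not tell the places, nor which lid is loose. Pulling a knob up with 10 N or more drags its lid off. Over 16 N on the knob of a lid that does not move counts as forcing it.
- knob4 (a point): The same on another of the four jars; the numbers do not tell the places, nor which lid is loose. A light press near the edge only rocks a loose lid (over some 12 N it starts to go down crookedly); a push on the knob is the sure way to seat it.
- lid1: Flat round wooden lid, 112 mm in diameter, 10 mm thick, closing a white round jar (110 mm wide, heavy, does not shift). Origin: middle of its underside, z upright along its axis; its flat top lies 10 mm above that and 22 mm below the knob's top. Fingertips fit between knob and edge, best centred 40 to 46 mm from the middle.
- lid2: The same on another of the four jars; the numbers do not tell the places, nor which lid is loose. Each lid closes on a silicone seal. Three are home with the underside on the rim: they give under 1 mm anywhere. One stands 5 mm off its rim on the seal, level while untouched.
- lid3: The same on another of the four jars; the numbers do not tell the places, nor which lid is loose. 
- lid4: The same on another of the four jars; the numbers do not tell the places, nor which lid is loose. Pressed with 2 to 6 N near the edge, a loose lid gives 2 to 4 mm on that side until it meets the rim, and leans 0.06 to 0.13 rad; let go, it springs back level.
- oxide_bottle: amber glass bottle with a black screw cap, 32 mm in diameter and 66 mm tall, standing among the jars; origin under its middle.
- brass_weight: brass balance weight with a small head, 34 mm in diameter and 48 mm tall, standing among the jars; origin under its middle.
- test_cup: small terracotta cup, 38 mm in diameter and 42 mm tall, standing among the jars; origin under its middle.
- bisque_bowl: terracotta bowl, 100 mm in diameter and 42 mm tall, on the table beyond the jars; origin under its middle.
- glaze_brush: brush 200 mm long lying on the table beyond the jars, under 30 mm high; x runs along it.
- loop_tool: trimming tool with a wooden handle and a wire loop, 175 mm long, 14 mm high, lying between the robot and the jars; x runs along it.
- test_tile: white glaze test tile, 60 x 90 x 7 mm, lying between the robot and the jars; origin under its middle.
Not all that is in view belongs to the job. What is shaped like the part that bears knob3 but pink or red is not meant. Leave any pink look-alike of the part that bears knob2 alone.

How it is judged:
By the outcome, as a careful person would: the job done as asked, in the order asked, and still so for the second after the job is handed in, with the robot touching nothing.
It also fails if it takes over 51 s, if anything falls off the work surface, if the arm or the gripper's body presses on something with over 40 N, if the wrist force passes 120 N, or if a joint passes its speed limit or range.

## Working session

There is one attempt and no reset: what is moved stays moved. The work goes in short steps, Python scripts to look and compute and a tool call to move; the robot and the scene stay as the last step left them, time stands still between calls to the robot, and variables do not carry over. Pictures are saved under pics/ and viewed, and the job is handed in when it is done.

Besides the shell and the picture viewer there is one more tool, called after "Request:" as name(argument=value, ...), one argument or row to a line, values as JSON. move_arm: Moves the arm, as the interface text tells. Its arguments: {"type":"object","properties":{"rows":{"type":"string"}},"required":["rows"]}

```bash
mkdir -p pics; ls; python3 - <<'E'
from bench import env, imaging
import cv2, numpy as np
for n in ["scene","side","wrist"]:
    print(n,{k:np.round(np.array(v),3).tolist() for k,v in imaging.camera_info(n).items() if k in("mtx","view")})
    im=imaging.capture(n); cv2.imwrite(f"pics/{n}0.png",im[...,::-1])
o=env.get_obs(); print({k:np.round(v,3).tolist() for k,v in o.items()})
E
```

```text
pics
scene {'mtx': [[487.792, 0.0, 254.61], [0.0, 487.792, 190.424], [0.0, 0.0, 1.0]], 'view': [[0.728, 0.685, 0.001, -340.719], [0.539, -0.572, -0.618, -213.636], [-0.423, 0.451, -0.786, 1814.086], [0.0, 0.0, 0.0, 1.0]]}
side {'mtx': [[404.974, 0.0, 251.506], [0.0, 404.974, 189.03], [0.0, 0.0, 1.0]], 'view': [[-0.987, -0.163, -0.009, 478.299], [-0.114, 0.732, -0.671, 109.74], [0.116, -0.661, -0.741, 1027.259], [0.0, 0.0, 0.0, 1.0]]}
wrist {'mtx': [[297.165, 0.0, 255.337], [0.0, 297.165, 193.012], [0.0, 0.0, 1.0]], 'view': [[1.0, -0.0, -0.002, -624.284], [0.0, -0.969, 0.246, -29.553], [-0.002, -0.246, -0.969, 389.247], [0.0, 0.0, 0.0, 1.0]]}
{'t': 0.15, 'joints': [-0.126, 0.221, 1.527, -0.0, 1.395, -0.126], 'qvel': [0.001, -0.003, -0.004, 0.001, -0.002, 0.001], 'joint_torque': [0.001, -49.519, -38.788, 0.07, 0.053, -0.0], 'tcp_pos': [624.525, 0.035, 221.677], 'tcp_rot': [-2.221, -2.221, 0.001], 'contact_force': [0.062, 0.244, 0.109], 'wrist_torque': [-0.004, 0.014, -0.025], 'finger_gap': 1.001}
```

View pics/scene0.png

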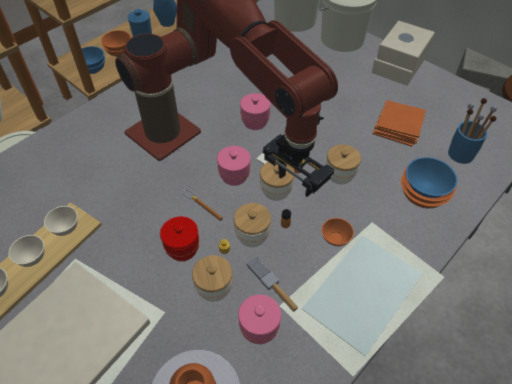

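View pics/side0.png

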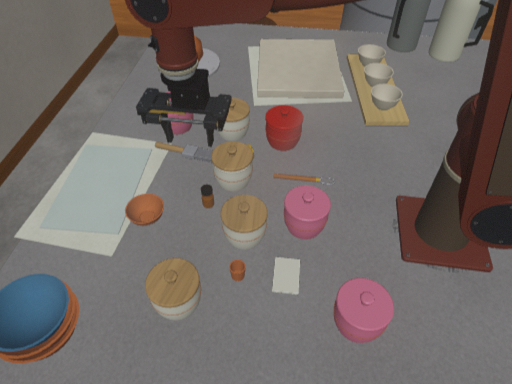

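View pics/wrist0.png

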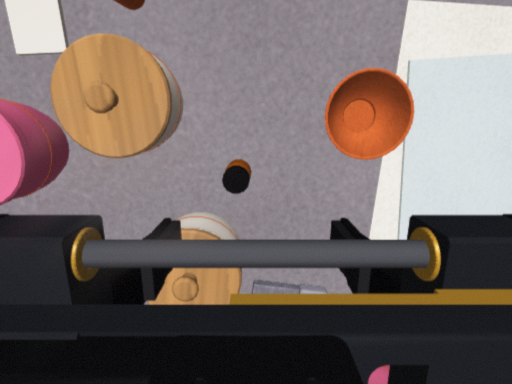

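```bash
python3 - <<'E'
import cv2, numpy as np
a=cv2.imread('pics/scene0.png')[130:310,180:380]; b=cv2.imread('pics/side0.png')[85:325,130:290]
cv2.imwrite('pics/sc.png',cv2.resize(a,None,fx=3.3,fy=3.3,interpolation=cv2.INTER_CUBIC))
# 4 tiles of side
t=[cv2.resize(cv2.imread('pics/side0.png')[y:y+75,x:x+75],(300,300),interpolation=cv2.INTER_CUBIC) for x,y in [(136,250),(207,185),(197,130),(197,80)]]
cv2.imwrite('pics/sd.png',np.vstack([np.hstack(t[:2]),np.hstack(t[2:])]))
E
```

```text
(no output)
```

View pics/sc.png

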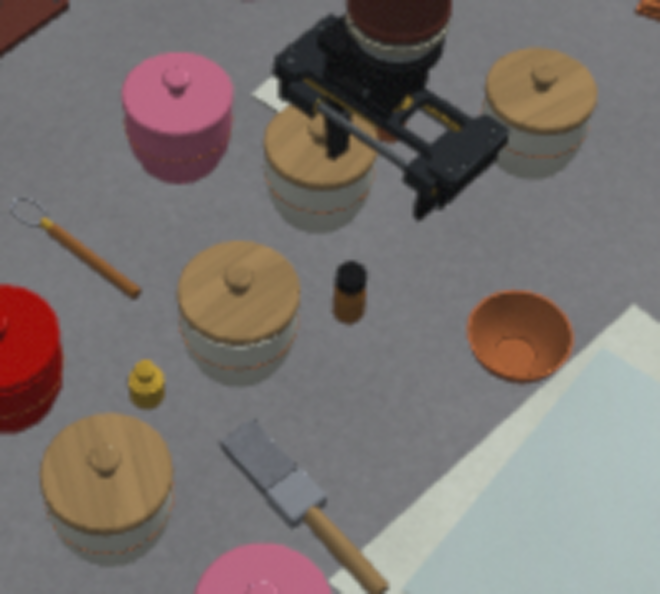

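View pics/sd.png

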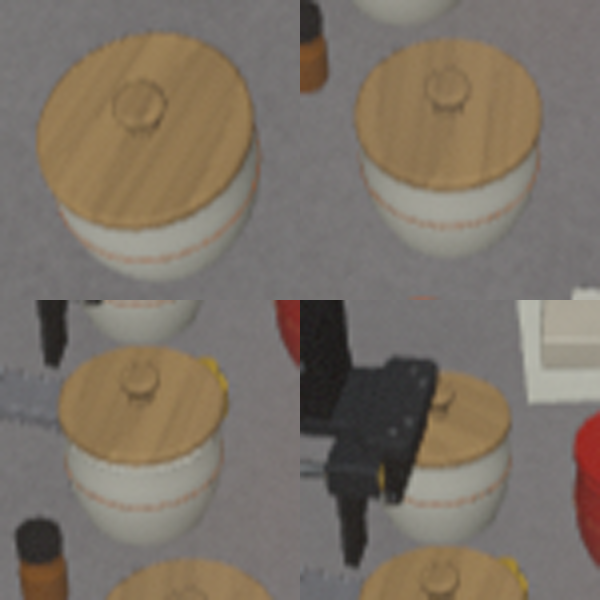

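```bash
cat > h.py <<'E'
from bench import env, imaging
import cv2, numpy as np
def P(n):
    i=imaging.camera_info(n); return np.array(i['mtx'])@np.array(i['view'])[:3]
def tri(p,q,P1,P2):
    X=cv2.triangulatePoints(P1,P2,np.array(p,float).reshape(2,1),np.array(q,float).reshape(2,1)); return (X[:3]/X[3]).ravel()
def proj(Pm,X):
    v=Pm@np.append(X,1); return v[:2]/v[2]
def onz(Pm,p,z):
    H=np.c_[Pm[:,:2],Pm[:,2]*z+Pm[:,3]]; v=np.linalg.solve(H,[*p,1]); return v[:2]/v[2]
E
python3 - <<'E'
from h import *
S,D=P('scene'),P('side')
for n,p,q in [('A',(344.8,153),(170.8,276)),('B',(277.9,168.2),(243.5,206)),('C',(252.4,213.6),(232,149.5)),('D',(211.8,267.9),(231.2,103.2))]:
    X=tri(p,q,S,D); print(n,X.round(1),(proj(S,X)-p).round(1),(proj(D,X)-q).round(1), onz(S,p,115).round(1),onz(D,q,115).round(1))
for n,p,z in [('bottle',(206.5,188),66),('weight',(225,241),48),('cup',(238,265),42)]:
    print(n, onz(S if n=='weight' else D,p,z).round(1))
E
```

```text
A [602.7 288.3 111.9] [-0. -0.] [-0.1  0. ] [604.2 285.8] [601.6 289.9]
B [488.5  86.1 115.4] [-0. -0.] [-0.1  0. ] [488.4  86.4] [488.4  85.7]
C [552.2 -99.2 116.8] [0. 0.] [ 0. -0.] [551.3 -98.3] [ 552.7 -101.1]
D [ 595.1 -305.7  112.5] [0.2 0.1] [ 0.2 -0.1] [ 595.6 -306.7] [ 594.9 -301.7]
bottle [602.   1.]
weight [ 527.8 -193.6]
cup [482.6 199.7]
```

Request:
move_arm(
  rows="0 -24 -19 0 0; 0 -24 -19 0 0; 0 -24.5 -18 0 0; 0 0 0 -40 0; 0 0 0 -40 0",
)

```text
t: 0.57
tcp_pos: [554.2, -57.7, 145.2]
tcp_rot: [2.218, 2.214, 0.006]
contact_force: [1.2, -0.5, -0.6]
finger_gap: 0.709
```

Request:
move_arm(
  rows="0 0 0 -20 0; 0 0 0 -10 0; 0 0 0 -5 0; 0 0 0 0 0; 0 0 0 0 0",
)

```text
t: 0.98
tcp_pos: [553.7, -56.2, 108.9]
tcp_rot: [2.22, 2.22, 0.002]
contact_force: [-0.4, 0.3, 0.3]
finger_gap: 0.32
```

Request:
move_arm(
  rows="0 -1 0 0 0; 0 0 0 0 0; 0 0 0 0 0; 0 0 0 0 0; 0 0 0 -5 0",
)

```text
t: 1.4
tcp_pos: [552.6, -56.2, 103.9]
tcp_rot: [2.22, 2.22, 0.002]
contact_force: [0.7, -0.4, -0.3]
finger_gap: 0.017
```

```bash
python3 - <<'E'
from h import *
o=env.get_obs(); print(o['tcp_pos'],o['contact_force'],o['finger_gap'])
for n in ["scene","side","wrist"]:
    im=imaging.capture(n); cv2.imwrite(f"pics/{n}1.png",im[...,::-1])
a=cv2.imread('pics/scene1.png')[140:290,180:330]; b=cv2.imread('pics/side1.png')[95:245,160:310]
cv2.imwrite('pics/c1.png',cv2.resize(np.hstack([a,b]),None,fx=2.6,fy=2.6,interpolation=cv2.INTER_CUBIC))
E
```

```text
[552.6079282  -56.22790396 103.93095857] [ 0.69045433 -0.44338489 -0.34227848] 0.016953063691273276
```

View pics/c1.png

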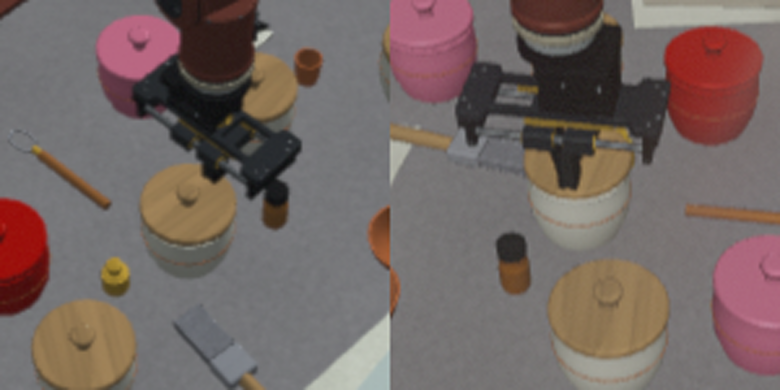

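View pics/wrist1.png

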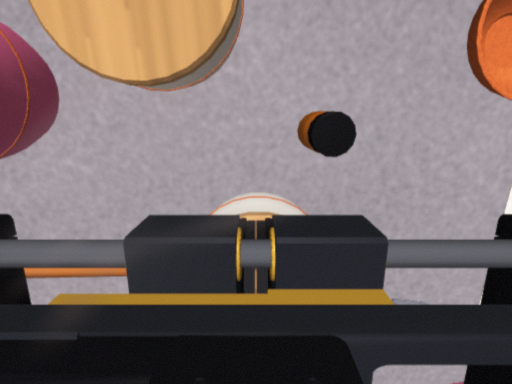

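The fingertips (enlarged side crop, about 570,180) are shut and sit over the +y edge of lid C, clear of its knob. The pink and red jars are separate from it. Next I press slowly.

Request:
move_arm(
  rows="0 0 0 -2 0; 0 0 0 -2 0; 0 0 0 -1 0; 0 0 0 -1 0; 0 0 0 0 0",
)

```text
t: 1.97
tcp_pos: [551.4, -55.9, 96.3]
tcp_rot: [-2.221, -2.221, 0.0]
contact_force: [-0.5, -0.0, 1.1]
finger_gap: 0.004
```

Request:
move_arm(
  rows="0 0 0 -1 0; 0 0 0 0 0",
)

```text
t: 2.13
tcp_pos: [551.5, -55.9, 95.5]
tcp_rot: [-2.221, -2.221, -0.0]
contact_force: [-0.1, 1.1, 0.8]
finger_gap: 0.003
```

Request:
move_arm(
  rows="0 0 0 -1 0; 0 0 0 0 0",
)

```text
t: 2.3
tcp_pos: [551.6, -56.0, 94.5]
tcp_rot: [2.221, 2.221, 0.0]
contact_force: [0.6, 0.1, 1.7]
finger_gap: 0.004
```

Request:
move_arm(
  rows="0 0 0 -1 0; 0 0 0 0 0",
)

```text
t: 2.47
tcp_pos: [551.6, -55.9, 93.5]
tcp_rot: [-2.221, -2.221, -0.0]
contact_force: [-0.2, 1.1, 2.3]
finger_gap: 0.003
```

Request:
move_arm(
  rows="0 0 0 -1 0; 0 0 0 0 0",
)

```text
t: 2.63
tcp_pos: [551.7, -55.8, 93.0]
tcp_rot: [-2.221, -2.221, -0.001]
contact_force: [-1.7, 2.3, 5.8]
finger_gap: 0.006
```

```bash
python3 - <<'E'
from h import *
o=env.get_obs(); print(o['tcp_pos'],o['contact_force'])
for n in ["scene","side"]:
    im=imaging.capture(n); cv2.imwrite(f"pics/{n}2.png",im[...,::-1])
t=[cv2.imread(f'pics/scene{k}.png')[195:255,225:285] for k in (0,1,2)]
u=[cv2.imread(f'pics/side{k}.png')[135:195,205:265] for k in (0,1,2)]
cv2.imwrite('pics/c2.png',cv2.resize(np.vstack([np.hstack(t),np.hstack(u)]),None,fx=4.4,fy=4.4,interpolation=cv2.INTER_CUBIC))
E
```

```text
[551.66553372 -55.81705997  93.02954157] [-1.66124396  2.34606772  5.84620486]
```

View pics/c2.png

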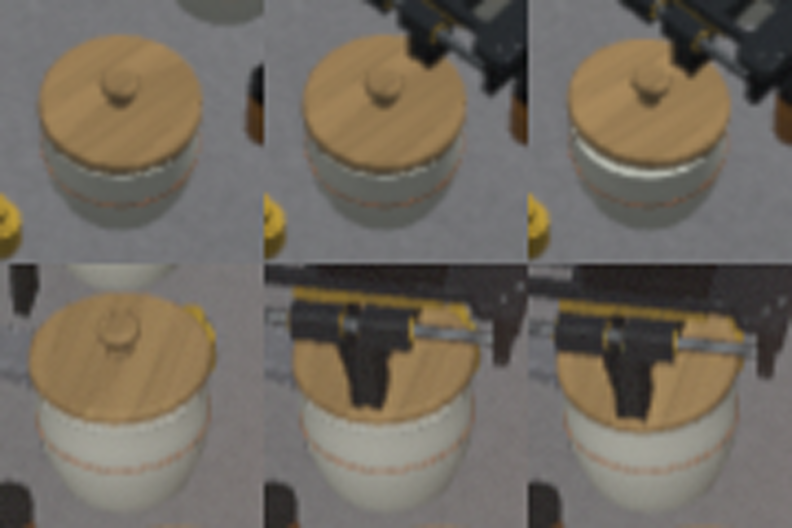

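The right-hand frames show lid C leaning. A white gap opens at its far edge (about 640,165 in the crop), and the fingertips sank about 3 mm at 1–2 N before the force rose. This is the loose lid, so I lift off and move over its knob.

Request:
move_arm(
  rows="0 0 0 2 0; 0 0 0 4 0; 0 0 0 20 0; 0 0 0 20 0; 0 0 0 0 0",
)

```text
t: 3.15
tcp_pos: [554.0, -56.9, 142.7]
tcp_rot: [2.217, 2.217, 0.005]
contact_force: [1.2, -0.2, 1.7]
finger_gap: 0.007
```

Request:
move_arm(
  rows="0 0.5 -22 0 0; 0 0 -21 0 0; 0 0 0 -4 0; 0 0 0 -4 0; 0 0 0 0 0",
)

```text
t: 3.57
tcp_pos: [550.9, -98.5, 128.8]
tcp_rot: [-2.22, -2.219, 0.002]
contact_force: [1.0, 0.2, -0.7]
finger_gap: 0.007
```

```bash
python3 - <<'E'
from h import *
o=env.get_obs(); print(o['tcp_pos'],o['contact_force'])
for n in ["scene","side"]:
    im=imaging.capture(n); cv2.imwrite(f"pics/{n}3.png",im[...,::-1])
    print(n,proj(P(n),o['tcp_pos']))
a=cv2.imread('pics/scene3.png')[175:275,205:305]; b=cv2.imread('pics/side3.png')[105:205,180:280]
cv2.imwrite('pics/c3.png',cv2.resize(np.hstack([a,b]),None,fx=4,fy=4,interpolation=cv2.INTER_CUBIC))
E
```

```text
[550.86598334 -98.51649622 128.75054626] [ 1.02459862  0.18771813 -0.74558069]
scene [252.23976519 210.84384121]
side [232.26885669 146.32620305]
```

View pics/c3.png

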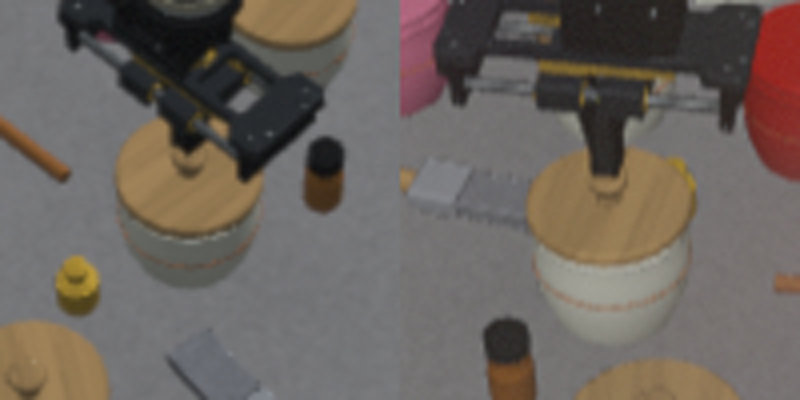

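The fingers are centred over the knob in both views and the lid has sprung back level. I press straight down.

Request:
move_arm(
  rows="0 0 0 -5 0; 0 0 0 -4 0; 0 0 0 -1 0; 0 0 0 0 0; 0 0 0 0 0",
)

```text
t: 4.08
tcp_pos: [552.0, -98.8, 120.4]
tcp_rot: [-2.221, -2.222, 0.0]
contact_force: [-0.4, -0.6, 0.4]
finger_gap: 0.009
```

Request:
move_arm(
  rows="0 0 0 -1 0; 0 0 0 0 0",
)

```text
t: 4.25
tcp_pos: [552.3, -99.0, 119.9]
tcp_rot: [2.221, 2.221, 0.001]
contact_force: [-0.2, -0.1, 2.0]
finger_gap: 0.005
```

Request:
move_arm(
  rows="0 0 0 -1 0; 0 0 0 0 0",
)

```text
t: 4.42
tcp_pos: [552.6, -99.1, 119.5]
tcp_rot: [2.221, 2.221, 0.001]
contact_force: [-0.6, 1.7, 5.3]
finger_gap: 0.005
```

Request:
move_arm(
  rows="0 0 0 -1 0; 0 0 0 0 0",
)

```text
t: 4.58
tcp_pos: [552.8, -99.1, 118.9]
tcp_rot: [2.22, 2.22, 0.002]
contact_force: [-1.3, 1.0, 6.9]
finger_gap: 0.007
```

Request:
move_arm(
  rows="0 0 0 -1 0; 0 0 0 0 0",
)

```text
t: 4.75
tcp_pos: [552.8, -99.1, 117.9]
tcp_rot: [2.22, 2.22, 0.002]
contact_force: [-1.0, 1.4, 7.8]
finger_gap: 0.002
```

Request:
move_arm(
  rows="0 0 0 -1 0; 0 0 0 0 0",
)

```text
t: 4.92
tcp_pos: [552.9, -99.2, 117.0]
tcp_rot: [2.22, 2.22, 0.002]
contact_force: [-1.2, 1.1, 7.8]
finger_gap: 0.005
```

Request:
move_arm(
  rows="0 0 0 -1 0; 0 0 0 0 0",
)

```text
t: 5.08
tcp_pos: [552.8, -99.1, 116.0]
tcp_rot: [2.22, 2.22, 0.002]
contact_force: [-1.6, 0.7, 8.3]
finger_gap: 0.005
```

Request:
move_arm(
  rows="0 0 0 -1 0; 0 0 0 0 0",
)

```text
t: 5.25
tcp_pos: [552.5, -99.0, 115.1]
tcp_rot: [2.221, 2.221, 0.001]
contact_force: [-3.4, 1.0, 9.3]
finger_gap: 0.006
```

Request:
move_arm(
  rows="0 0 0 -1 0; 0 0 0 0 0",
)

```text
t: 5.42
tcp_pos: [552.4, -99.0, 114.7]
tcp_rot: [2.221, 2.221, 0.001]
contact_force: [-6.3, 2.2, 12.7]
finger_gap: 0.001
```

Request:
move_arm(
  rows="0 0 0 -1 0; 0 0 0 0 0; 0 0 0 0 0",
)

```text
t: 5.67
tcp_pos: [552.4, -99.0, 114.5]
tcp_rot: [2.221, 2.221, 0.001]
contact_force: [-8.8, 2.8, 19.0]
finger_gap: 0.003
```

It has stopped hard at 19 N after about 5.3 mm of travel. I lift off straight and look.

Request:
move_arm(
  rows="0 0 0 3 0; 0 0 0 3 0; 0 0 0 15 0; 0 0 0 30 0; 0 0 0 30 0",
)

```text
t: 6.08
tcp_pos: [550.5, -98.6, 191.5]
tcp_rot: [-2.219, -2.219, 0.003]
contact_force: [0.5, -1.0, 0.5]
finger_gap: 0.005
```

Request:
move_arm(
  rows="0 15 30 15 0; 0 15 35 10 0; 0 15 35 0 0; 0 0 0 0 0; 0 0 0 0 0",
)

```text
t: 6.5
tcp_pos: [597.1, 2.7, 217.1]
tcp_rot: [-2.217, -2.225, 0.001]
contact_force: [0.6, -0.3, -0.2]
finger_gap: 0.006
```

```bash
python3 - <<'E'
from h import *
o=env.get_obs(); print(o['tcp_pos'],o['contact_force'])
for n in ["scene","side","wrist"]:
    im=imaging.capture(n); cv2.imwrite(f"pics/{n}4.png",im[...,::-1])
t=[cv2.imread(f'pics/scene{k}.png')[195:255,222:282] for k in (0,4)]
u=[cv2.imread(f'pics/side{k}.png')[130:190,205:265] for k in (0,4)]
cv2.imwrite('pics/c4.png',cv2.resize(np.vstack([np.hstack(t),np.hstack(u)]),None,fx=5,fy=5,interpolation=cv2.INTER_CUBIC))
E
```

```text
[597.12238382   2.69395973 217.05940601] [ 0.55128436 -0.26988593 -0.20788282]
```

View pics/c4.png

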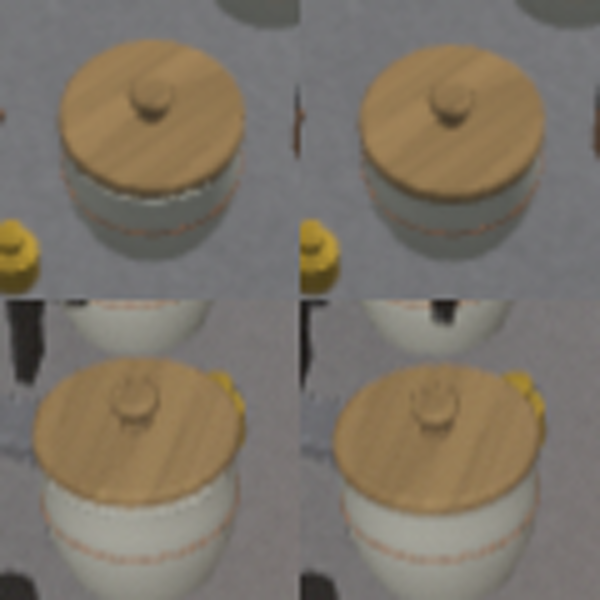

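View pics/scene4.png

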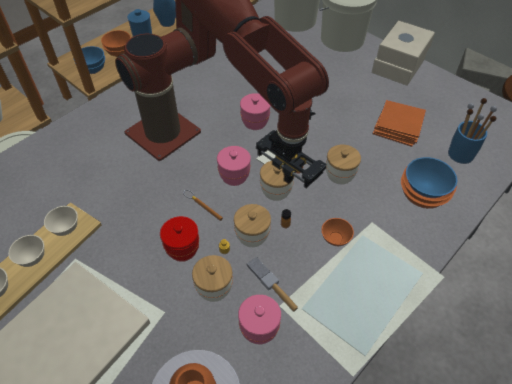

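After the push, lid C sits lower in both views. The pale seal line under it is gone all round, it lies level, and nothing else has moved.

```bash
python3 -c "
from bench import env; print(env.job_done())"
```

```text
the job is handed in; nothing more can be done
None
```

The loose lid was on the wooden-lidded jar at about x 552, y −99 mm. It is now pushed home, and I handed the job in at about 6.6 s.

- **Finding it:** It was the first lid I tried, so I did not press the other three. Pressed on the edge, it gave about 3 mm at 1–2 N, then stopped at 5.8 N. The pictures showed it leaning, with a gap on the far side, and it sprang back level when released.
- **Seating it:** Pushing straight down on the knob, it began to slide at about 7–8 N. It stopped hard at 19 N after about 5.3 mm of travel. The wrist also read up to 9 N sideways during the final press, but the tool did not shift.
- **Last checks:** Both camera views show the lid lower and level, with the seal line gone all round and the other objects where they were. The arm was clear, about 217 mm above the table. I did not press the edge again after seating, and no check disagreed.

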